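Hold a density block in the corner of the measuring board

ROBOT

A 6-joint arm with a two-finger parallel gripper is mounted at the origin on a cart in front of the work surface, level with it; the furniture and walls round the work are solid. World frame = base frame: x ahead of the robot, y to its left, z up, the work surface at z = 0. Lengths are in m, angles in rad, forces in N, time in s.
With the tool pointing down it reaches from about 0.375 to 0.9 m from the base axis. Payload 3.1 kg.
Tool frame: the origin (TCP) lies between the finger pads, 19 mm behind the fingertips; this is the grasp point; z points along the fingers, y is the line along which they close (so a half turn about z gives the same grasp; the last joint's range is limited). The gripper opens to 85 mm and grips with 20 to 120 N. Pads are 22 mm wide; open, the fingers measure 114 mm over their backs; the gripper's body (76 mm by 85 mm) begins 54 mm behind the grasp point. The pads swing forward as they close: fully open they stand 13 mm farther back than shut.
Start: joints at [1.127, 0.527, 1.433, -0, 1.181, -0.178], TCP at [0.164, 0.603, 0.25] pointing down, gripper open.
Joint ranges: [-3.08, 3.08], [-0.75, 2.2], [0.22, 2.44], [-1.43, 4.57], [0, 2.65], [-2.85, 2.85]. Speed limits (rad/s): [2.79, 2.79, 3.14, 3.14, 3.14, 3.14].

INTERFACE

Orientations are given as a unit quaternion [x, y, z, w].
In Python, from station import telemetry, snapshot, manip gives the robot as it stands. The module is installed in compiled form; this text tells all that it offers.
- The arm moves only by the shell command python3 -m crank 'ROWS' [OPENING] [FORCE]. ROWS is text: rows parted by semicolons, each of 6 numbers parted by spaces: the shift along the tool's x, y, z as a fraction of full scale, then the turn, a rotation vector about the tool's x, y, z as a fraction of full scale. A call has exactly 5 rows; each row shifts and turns the commanded pose from where the row before left it, along the tool's axes as they then stand; what a row does not reach is not made up. Full scale, the value 1, is 4 cm for a shift and 90 degrees for a turn. A row lasts 1/10 s, in which the tool goes at most 50 mm and 8.59 degrees, less where a joint would pass 70% of its speed; a pose out of reach is approached as far as the arm can. A call with a number of a shift or a turn outside -1 to 1 is refused whole. A call with a gripper value outside its range is refused whole. OPENING is the opening, from -1 (shut) to 1 (fully open), set as the call begins (- or left out, the last holds). The fingers move at their own pace and stop on an object; FORCE is the grip in N (left out, the last holds). Time passes only in rows, so rows that do not move let the fingers close, or fill a call up. It gives the time, the measured TCP pose, the force, the opening and the grip force at its end, in the units of the state.
- telemetry.sense(): the state, without advancing time (a new reading comes with each control period).
- snapshot(name): name is "scene" or "side" or "wrist"; returns a dict with "image" (400x640x3 uint8, red, green, blue), "depth" (400x640 float32, m along the optical axis (not along the pixel's ray), 0 where there is no reading), "camera_matrix" (3x3 intrinsics, pixels), "rvec" (rotation vector, rad) and "tvec" (3), from world to camera coordinates, as OpenCV has them. Camera axes: x right, y down, z forward; pixel columns grow to the right and rows downward; lengths in m; the calibration is good to about 2 mm. A picture is of the moment at which its call begins.
- manip.sign_off(): hands the job in; it is judged then, once.
The state is a dict: "t": time; "q": joint angles; "qd": joint speeds; "tau": joint torques, N m; "tcp_pos": TCP position; "tool_rot": TCP orientation; "force": force on the tool from outside, world axes, zero at the start; "ft_torque": the same for the moment, N m; "finger_gap": opening from 0.0 (shut) to 1.0 (fully open); "gripper_force": force on a finger pad.
Only numpy, scipy, OpenCV 4.12 (cv2) and the standard library are available. Lean on these libraries where they do the work, as an engineer would, in place of code of your own. Each camera call takes 0.05 s, during which the arm holds its last target. There are 200 camera calls.

TASK

Take the small steel block that lies on the black measuring board and press it, flat on the plate and with its long side along the long fence, into the corner, so that it bears firmly and squarely against both fences at once. Finish while still holding it pressed there with the gripper, so its sides can be read off; leave the matchbox, the rubber bung and the beaker where they stand, and reach in past the left end of the clear safety screen.

Things in the scene. Friction and masses are not known exactly. Their poses are not given: they have to be found in the camera images.
- steel_block: Loose small whitish steel block, a plain box 30 (x) x 46 (y) x 24 (z) mm, about 0.1 kg, with a pale square of paper on one side. Lies flat on the board's plate, turned up to 0.35 rad left or 0.2 rad right of the board. Origin: centre of its underside; y along its long side, z up.
- board: Measuring board, fixed to the table: black plate 100 (x) x 120 (y) x 6 (z) mm with two low aluminium fences. Origin: centre of the plate's underside, on the table; z up. The seated block has its origin at x = -21, y = +23, z = +6 mm here, its 46 mm side along y. The long fence is on the side near the robot, the short one on the left; the board is turned 0.5 to 0.85 rad to the left.
- long_fence: Long fence, part of the board (same origin and axes): aluminium bar with dark ticks on the board's -x edge (near the robot), along y, 120 mm long, 14 mm wide, 6 mm high above the plate (top 12 mm above the table), inner face at x = -36 mm. The block is pressed against it towards -x.
- short_fence: Short fence, part of the board (same origin and axes): aluminium bar with dark ticks on the board's +y edge (left), along x from x = -32 to +38 mm (4 mm short of the long fence), 14 mm wide, 6 mm high above the plate, inner face at y = +46 mm. The block is pressed against it towards +y.
- corner (a point): The inner corner of the fences on the plate (6 mm above the table); axes as the board's, so the block belongs at +x, -y of it. Reaching it: the clear screen (x = 0.29 m, top z = 0.70 m) ends at y = +0.25 m and cannot be reached over; to its left the tool points straight down above 53 degrees left of +x, else the wrist (0.25 m above the TCP) leans left to that side.
- matchbox: Loose closed matchbox, 34 (x) x 52 (y) x 14 (z) mm, yellow top and dark brown sides, beyond the board; bystander. Origin: about the centre of its underside.
- bung: Loose grey rubber bung, 28 mm across, 27 mm high, standing beyond the board; bystander. Origin: centre of its underside.
- beaker: Loose small glass beaker, 49 mm across, 44 mm high, standing to the right of the board; bystander. Origin: centre of its underside.
Mind the look-alikes: they are no part of the job. There is more than one size of the board; the job needs the larger.

How it is judged:
By the outcome, as a careful person would: the job done as asked, in the order asked, and still so for the second after the job is handed in, while the arm keeps its last pose, push and grip.
It also fails if it takes over 35 s, if anything falls off the work surface, if the arm or the gripper's body presses on something with over 40 N, if the wrist force passes 120 N, or if a joint passes its speed limit or range.

## Working session

There is one attempt and no reset: what is moved stays moved. The work goes in short steps, Python scripts to look and compute and a shell command to move; the robot and the scene stay as the last step left them, time stands still between calls to the robot, and variables do not carry over. Pictures are saved under pics/ and viewed, at most 10 in all, crops included, and the job is handed in when it is done.

```bash
mkdir -p pics
python3 - <<'E'
from station import telemetry, snapshot
import cv2,numpy as np,pickle
s=telemetry.sense();print({k:np.round(v,3).tolist() for k,v in s.items()})
d={}
for n in("scene","side","wrist"):
    d[n]=snapshot(n);v=d[n];R=cv2.Rodrigues(v["rvec"])[0];print(n,-R.T@np.ravel(v["tvec"]),R[2],v["camera_matrix"][0,0])
pickle.dump(d,open("d0.pkl","wb"))
a=cv2.resize(d["scene"]["image"],(480,300));
cv2.imwrite("pics/scene.png",d["scene"]["image"][:,:,::-1])
cv2.imwrite("pics/side.png",d["side"]["image"][:,:,::-1])
cv2.imwrite("pics/wrist.png",d["wrist"]["image"][:,:,::-1])
E
```

```text
{'t': 0.0, 'q': [1.127, 0.528, 1.434, 0.0, 1.181, -0.179], 'qd': [0.0, -0.001, 0.0, -0.0, -0.001, -0.001], 'tau': [-0.001, -44.235, -17.802, -0.0, 0.009, 0.0], 'tcp_pos': [0.164, 0.602, 0.249], 'tool_rot': [0.132, 0.991, -0.001, -0.0], 'force': [0.959, -0.134, 0.769], 'ft_torque': [0.005, 0.025, -0.02], 'gripper_force': 0.0, 'finger_gap': 0.998}
scene [0.20959324 0.97347766 0.36581284] [ 0.50235338 -0.7738957  -0.38565078] 424.44689487675043
side [0.38468509 1.10767103 0.4366171 ] [ 0.24805161 -0.87243935 -0.42109379] 427.04459283232603
wrist [0.09070704 0.62255412 0.37354958] [ 0.28356917 -0.07936822 -0.95566166] 284.947907327458
```

View pics/scene.png

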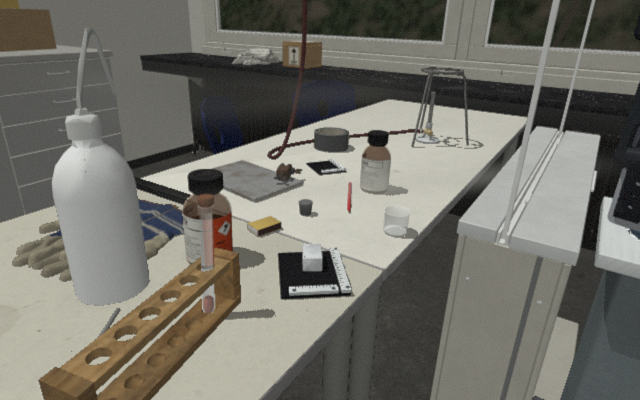

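View pics/side.png

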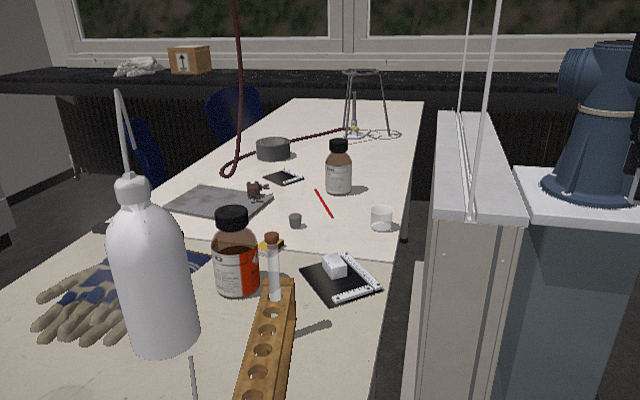

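View pics/wrist.png

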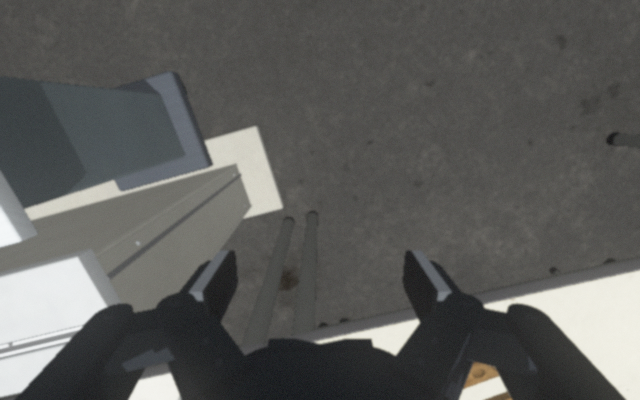

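Scene view: the board's black plate is at about (314,273). One ticked fence runs along the bottom at (315,290), the other on the right at (341,268), and the white block is at (313,258). In the side view the board is at (340,278) and the block at (334,265). The small board at (326,167) is the look-alike.

```bash
cat > h.py <<'E'
import cv2,numpy as np
def ray(v,uv,z):
    R=cv2.Rodrigues(v["rvec"])[0];K=v["camera_matrix"];uv=np.atleast_2d(uv).astype(float)
    d=(np.c_[uv,np.ones(len(uv))]@np.linalg.inv(K).T)@R;c=-R.T@np.ravel(v["tvec"])
    z=np.broadcast_to(z,len(uv));return c+d*((z-c[2])/d[:,2])[:,None]
def cloud(v):
    h,w=v["depth"].shape;uu,vv=np.meshgrid(np.arange(w),np.arange(h));R=cv2.Rodrigues(v["rvec"])[0];K=v["camera_matrix"]
    d=np.stack([uu,vv,np.ones_like(uu)],-1)@np.linalg.inv(K).T*v["depth"][...,None]
    return (d-np.ravel(v["tvec"]))@R
E
python3 - <<'E'
import pickle,cv2,numpy as np
from h import *
d=pickle.load(open("d0.pkl","rb"));out=[]
for n,(u,v0) in (("scene",(314,273)),("side",(340,278))):
    v=d[n];P=cloud(v);im=v["image"]
    g=cv2.cvtColor(im,cv2.COLOR_RGB2GRAY)
    roi=np.zeros(g.shape,bool);roi[v0-35:v0+35,u-50:u+50]=1
    m=((g<60)&roi).astype(np.uint8)
    nl,l,st,ce=cv2.connectedComponentsWithStats(m);i=1+np.argmax(st[1:,4]);ys,xs=np.where(l==i)
    print(n,"plate px",st[i], "ctr",ray(v,[ce[i]],.006).round(4), "z med",np.median(P[ys,xs,2]))
    X=ray(v,np.c_[xs,ys],.006)[:,:2]
    r=cv2.minAreaRect(X.astype(np.float32)*1000);print(r,cv2.boxPoints(r).round(1).tolist())
    # block top by depth
    mb=(P[...,2]>.024)&(P[...,2]<.040)&roi&(g>120)
    ys,xs=np.where(mb);X=ray(v,np.c_[xs,ys],.030)[:,:2]
    print("block n",len(xs),X.mean(0),cv2.minAreaRect(X.astype(np.float32)*1000),np.median(P[mb],0))
    c=cv2.resize(im[v0-38:v0+37,u-50:u+50],None,fx=8,fy=8,interpolation=cv2.INTER_CUBIC);cv2.imwrite(f"pics/c_{n}.png",c[:,:,::-1]);print("crop origin",u-50,v0-38)
E
```

```text
scene plate px [ 279  251   72   48 1659] ctr [[0.5176 0.5244 0.006 ]] z med 0.005327574274230438
((513.7422485351562, 513.8685302734375), (97.5868911743164, 123.6184310913086), 40.76435470581055) [[436.3999938964844, 528.7999877929688], [517.0999755859375, 435.20001220703125], [591.0999755859375, 498.8999938964844], [510.29998779296875, 592.5]]
block n 329 [0.52507045 0.49723187] ((524.8092651367188, 497.55419921875), (29.69841766357422, 51.30258560180664), 35.99812698364258) [0.52578837 0.49642692 0.0292177 ]
crop origin 264 235
side plate px [ 299  258   83   50 1094] ctr [[0.5164 0.5267 0.006 ]] z med 0.0067159480740352105
((515.8501586914062, 511.4613037109375), (99.32437896728516, 123.49864959716797), 40.359230041503906) [[438.0, 526.4000244140625], [518.0, 432.20001220703125], [593.7000122070312, 496.6000061035156], [513.7000122070312, 590.7000122070312]]
block n 313 [0.52739366 0.49617674] ((527.6793212890625, 495.8716735839844), (32.8475341796875, 54.16919708251953), 35.491336822509766) [0.52726623 0.49684123 0.03049733]
crop origin 290 240
```

View pics/c_scene.png

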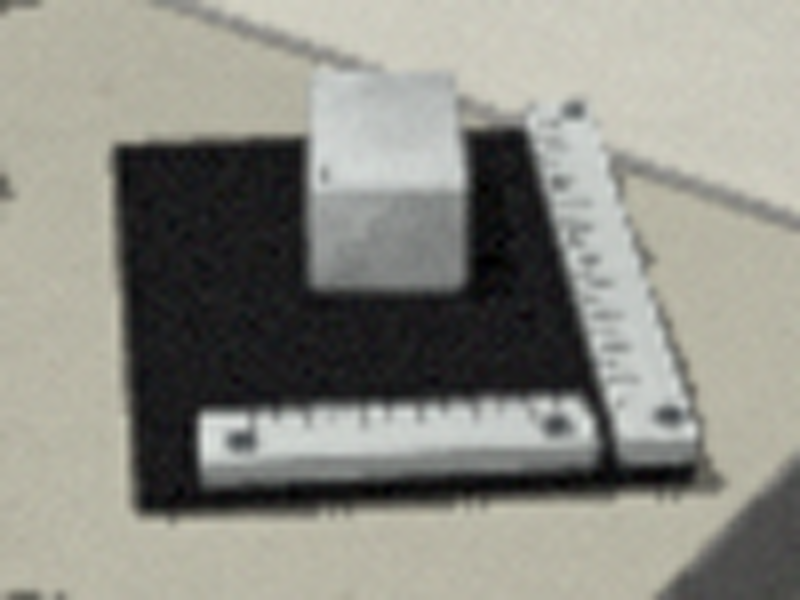

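View pics/c_side.png

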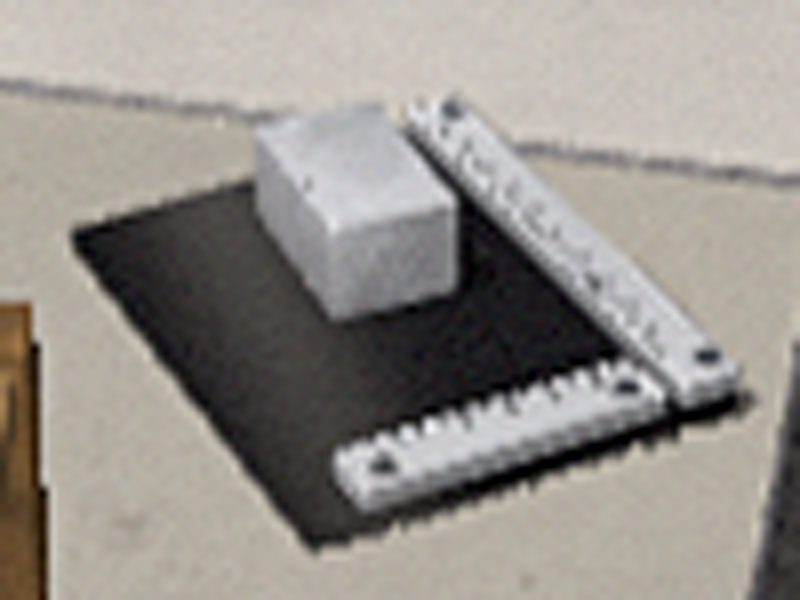

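The crops are clear. Scene crop: block top corners at (312,70), (455,72), (466,190), (308,187). Side crop: (255,128), (380,102), (458,205), (330,230). The fence inner corner is near (600,395) in the scene crop and (655,365) in the side crop.

Run:
```python
import pickle,cv2,numpy as np
from h import *
d=pickle.load(open("d0.pkl","rb"))
O={"scene":(264,235),"side":(290,240)}
B={"scene":[(312,70),(455,72),(466,190),(308,187)],"side":[(255,128),(380,102),(458,205),(330,230)]}
# plate outer corners visible (z=.006), long fence top inner edge ends, short fence top inner edge ends (z=.012)
C={"scene":[(113,147),(135,505)],"side":[(72,235),(312,545)]}
L={"scene":[(528,112),(612,440)],"side":[(408,108),(675,385)]}
S={"scene":[(200,410),(592,398)],"side":[(335,458),(640,365)]}
px=lambda n,q:(np.array(q)+.5)/8-.5+O[n]
for n in O:
    v=d[n];b=ray(v,px(n,B[n]),.030)[:,:2]*1000;e=np.diff(np.r_[b,b[:1]],axis=0)
    print(n,"block",b.mean(0).round(1),"edges",np.hypot(*e.T).round(1),(np.degrees(np.arctan2(e[:,1],e[:,0]))%180).round(1))
    for k,q,z in(("plate far",C,.006),("long in",L,.012),("short in",S,.012)):
        p=ray(v,px(n,q[n]),z)[:,:2]*1000;f=p[1]-p[0];print(k,p.round(1).tolist(),np.hypot(*f).round(1),(np.degrees(np.arctan2(f[1],f[0]))%180).round(1))
P=np.concatenate([cloud(d[n]).reshape(-1,3) for n in O])
for z0 in(.05,.1,.2,.3):
    p=P[(P[:,2]>z0)&(np.hypot(P[:,0]-.48,P[:,1]-.56)<.3)&(P[:,1]>.3)]
    g,c=np.unique((p[:,:2]//.04*40+20).astype(int),axis=0,return_counts=True);print(z0,g[c>15].tolist())
```

```text
scene block [527.5 493.4] edges [28.7 45.1 29.8 44.8] [ 34.6 125.8  34.  124.4]
plate far [[591.1, 498.5], [513.0, 590.7]] 120.9 130.2
long in [[524.3, 444.8], [451.4, 533.5]] 114.8 129.4
short in [[515.7, 568.6], [460.8, 524.6]] 70.3 38.7
side block [528.2 490.6] edges [29.9 44.8 28.9 43.7] [ 34.2 124.3  32.1 125.6]
plate far [[592.2, 496.3], [514.7, 588.7]] 120.5 130.0
long in [[527.9, 436.7], [452.4, 529.5]] 119.6 129.2
short in [[514.7, 568.7], [460.3, 524.3]] 70.2 39.3
0.05 [[180, 580], [180, 620], [220, 580], [220, 620], [500, 820], [500, 860], [540, 620], [540, 660], [540, 700], [540, 740], [540, 780], [540, 820], [540, 860], [580, 620], [580, 660], [580, 700], [580, 740], [580, 780], [580, 820], [660, 540], [660, 580], [660, 620], [700, 540], [700, 580], [700, 620], [700, 660], [700, 700], [700, 740], [740, 660], [740, 700], [740, 740], [780, 660]]
0.1 [[180, 580], [180, 620], [220, 580], [220, 620], [580, 660], [660, 540], [660, 580], [700, 540], [700, 580], [700, 660], [700, 700], [700, 740], [740, 660], [740, 700], [740, 740], [780, 660]]
0.2 [[180, 580], [180, 620], [220, 580], [220, 620], [700, 700], [700, 740], [740, 660], [740, 700], [740, 740], [780, 660]]
0.3 [[180, 580], [180, 620], [220, 580], [220, 620], [740, 660], [740, 700], [780, 660]]
```

```bash
cat > goal.py <<'E'
# usage: goal.py bx by z(mm, TCP in board frame horizontally, world z) lean_deg [yaw_deg] -> remaining shift/turn in tool axes, units of full scale
import sys,numpy as np
from scipy.spatial.transform import Rotation as R
from station import telemetry
C=np.array([514.6,512.]);bx,by,z,lean=map(float,sys.argv[1:5]);yaw=np.radians(float(sys.argv[5]) if len(sys.argv)>5 else 40.)
Y0=np.radians(40.)
u=np.array([np.cos(Y0),np.sin(Y0)]);w=np.array([-u[1],u[0]])
p=np.r_[C+bx*u+by*w,z]/1000
x=[-np.sin(yaw),np.cos(yaw),0];y=[np.cos(yaw),np.sin(yaw),0]
T=R.from_matrix(np.c_[x,y,[0,0,-1]])*R.from_rotvec([0,-np.radians(lean),0])
s=telemetry.sense();c=R.from_quat(s["tool_rot"])
t=np.array(s["tcp_pos"]);rel=(t[:2]*1000-C)
print("t",round(s["t"],2),"board xy",(rel@u).round(1),(rel@w).round(1),"z",(t[2]*1000).round(1),"F board",np.round([np.dot(s["force"][:2],u),np.dot(s["force"][:2],w),s["force"][2]],1),"gap mm",round(s["finger_gap"]*85,1),"grip",round(s["gripper_force"],1),"q",np.round(s["q"],2))
print("shift",(c.inv().apply(p-t)/.04).round(3),"turn",((c.inv()*T).as_rotvec()/(np.pi/2)).round(4))
E
python3 -m crank '0 0 0 0 0 0.0773; 0 0 0 0 0 0.0773; 0 0 0 0 0 0.0773; 0 0 0 0 0 0.0773; 0 0 0 0 0 0.0773' 0.25 30
python3 -m crank '0 0 0 0 -0.0733 0; 0 0 0 0 -0.0733 0; 0 0 0 0 -0.0733 0; 0 0 0 0 -0.0733 0; 0 0 0 0 -0.0733 0'
python3 goal.py -2.7 -18 140 33
```

```text
t: 0.65
tcp_pos: [0.164, 0.6028, 0.2496]
tool_rot: [0.425, 0.905, -0.0, 0.0]
force: [-0.1, -0.3, 0.1]
finger_gap: 0.626
gripper_force: 0.0
t: 1.15
tcp_pos: [0.164, 0.6033, 0.2502]
tool_rot: [0.405, 0.868, -0.121, 0.259]
force: [0.6, -0.3, 0.2]
finger_gap: 0.624
gripper_force: 0.0
t 1.15 board xy -209.9 295.3 z 250.2 F board [ 0.2 -0.6  0.2] gap mm 53.0 grip 0.0 q [ 1.33  0.71  1.2  -0.46  1.6   0.7 ]
shift [-5.039  5.18   6.6  ] turn [ 0.0003  0.0025 -0.0004]
```

```bash
python3 -m crank '-.5 .52 .66 0 0 0; -.5 .52 .66 0 0 0; -.5 .52 .66 0 0 0; -.5 .52 .66 0 0 0; -.5 .52 .66 0 0 0'
python3 goal.py -2.7 -18 140 33
```

```text
t: 1.65
tcp_pos: [0.345, 0.55, 0.1928]
tool_rot: [0.405, 0.869, -0.12, 0.257]
force: [0.0, 1.6, 0.7]
finger_gap: 0.628
gripper_force: 0.0
t 1.65 board xy -105.5 138.1 z 192.8 F board [1.1 1.2 0.7] gap mm 53.4 grip 0.0 q [ 1.06  0.75  1.28 -0.55  1.37  0.54]
shift [-2.557  2.571  3.23 ] turn [-0.0003 -0.0002  0.0004]
```

```bash
python3 -m crank '-.5 .51 .64 0 0 0; -.5 .51 .64 0 0 0; -.5 .51 .64 0 0 0; -.5 .51 .64 0 0 0; -.5 .51 .64 0 0 0'
python3 -m crank '0 0 0 0 0 0;0 0 0 0 0 0;0 0 0 0 0 0;0 0 0 0 0 0;0 0 0 0 0 0'
python3 goal.py -2.7 -18 70 33
python3 - <<'E'
from station import snapshot
import cv2,pickle
d={n:snapshot(n) for n in("side","wrist","scene")};pickle.dump(d,open("d1.pkl","wb"))
im=cv2.hconcat([d["wrist"]["image"],d["side"]["image"]]);im=cv2.resize(cv2.vconcat([d["wrist"]["image"][100:],d["side"]["image"][80:380]]),(640,600))
cv2.imwrite("pics/v1.png",im[:,:,::-1])
E
```

```text
t: 2.15
tcp_pos: [0.5219, 0.4977, 0.1398]
tool_rot: [0.405, 0.869, -0.12, 0.257]
force: [0.0, 0.7, 0.3]
finger_gap: 0.625
gripper_force: 0.0
t: 2.65
tcp_pos: [0.5196, 0.4994, 0.1413]
tool_rot: [0.405, 0.869, -0.12, 0.257]
force: [0.1, -0.1, -0.2]
finger_gap: 0.626
gripper_force: 0.0
t 2.65 board xy -4.3 -12.9 z 141.3 F board [ 0.  -0.1 -0.2] gap mm 53.2 grip 0.0 q [ 0.82  0.86  1.2  -0.61  1.23  0.37]
shift [0.863 0.038 1.565] turn [ 0.0008 -0.0003  0.0007]
```

View pics/v1.png

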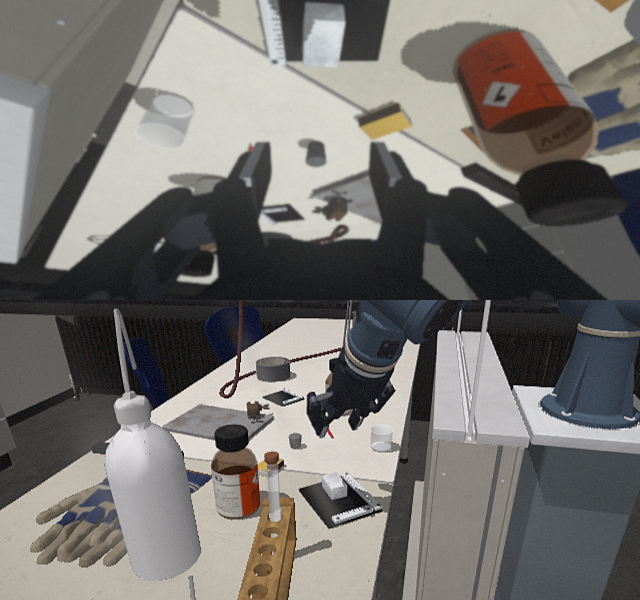

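The wrist view shows the block at (322,35) on the crop's finger centreline (x≈320). The side view shows the arm clear of the screen and the bottles. I'm going down.

```bash
python3 -m crank '.172 .008 .313 0 0 0; .172 .008 .313 0 0 0; .172 .008 .313 0 0 0; .172 .008 .313 0 0 0; .172 .008 .313 0 0 0'
python3 -m crank '0 0 0 0 0 0;0 0 0 0 0 0;0 0 0 0 0 0;0 0 0 0 0 0;0 0 0 0 0 0'
python3 goal.py -2.7 -18 36 33
```

```text
t: 3.3
tcp_pos: [0.5251, 0.4949, 0.0674]
tool_rot: [0.405, 0.869, -0.121, 0.257]
force: [-0.0, -0.7, -0.4]
finger_gap: 0.627
gripper_force: 0.0
t: 3.8
tcp_pos: [0.5256, 0.4958, 0.0705]
tool_rot: [0.406, 0.869, -0.119, 0.258]
force: [0.8, 0.5, 0.8]
finger_gap: 0.625
gripper_force: 0.0
t 3.8 board xy -1.9 -19.5 z 70.5 F board [ 0.9 -0.2  0.8] gap mm 53.1 grip 0.0 q [ 0.81  0.95  1.22 -0.64  1.14  0.44]
shift [ 0.501 -0.02   0.704] turn [ 0.0008 -0.0003 -0.0007]
```

```bash
python3 -m crank '.125 -.005 .176 0 0 0; .125 -.005 .176 0 0 0; .125 -.005 .176 0 0 0; .125 -.005 .176 0 0 0; 0 0 0 0 0 0'
python3 -m crank '0 0 0 0 0 0;0 0 0 0 0 0;0 0 0 0 0 0;0 0 0 0 0 0;0 0 0 0 0 0'
python3 goal.py -2.7 -18 36 33
python3 - <<'E'
from station import snapshot
import cv2
a=snapshot("side")["image"];b=snapshot("scene")["image"];w=snapshot("wrist")["image"]
f=lambda i,r,c,s:cv2.resize(i[r-38:r+37,c-50:c+50],(400,300),interpolation=cv2.INTER_CUBIC)
im=cv2.vconcat([cv2.hconcat([f(a,265,340,4),f(b,260,314,4)]),cv2.resize(w[50:350],(800,300))])
cv2.imwrite("pics/v2.png",im[:,:,::-1])
E
```

```text
t: 4.3
tcp_pos: [0.5227, 0.4951, 0.0326]
tool_rot: [0.405, 0.869, -0.122, 0.257]
force: [-0.2, -0.6, 0.4]
finger_gap: 0.624
gripper_force: 0.0
t: 4.8
tcp_pos: [0.5239, 0.4962, 0.0355]
tool_rot: [0.405, 0.869, -0.12, 0.257]
force: [-0.6, 0.3, 0.8]
finger_gap: 0.625
gripper_force: 0.0
t 4.8 board xy -3.0 -18.1 z 35.5 F board [-0.3  0.6  0.8] gap mm 53.1 grip 0.0 q [ 0.81  0.99  1.22 -0.65  1.1   0.47]
shift [-0.005  0.008 -0.013] turn [ 0.0002 -0.0002 -0.0004]
```

View pics/v2.png

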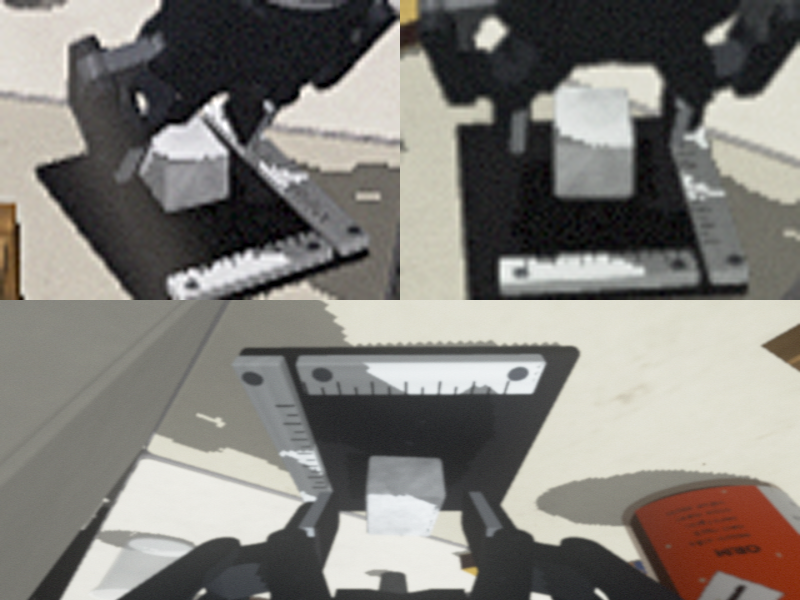

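Side, scene and wrist views all show the block between the two pads, with the right finger clear above the long fence. I'm closing the gripper.

```bash
python3 -m crank '0 0 0 0 0 0;0 0 0 0 0 0;0 0 0 0 0 0;0 0 0 0 0 0;0 0 0 0 0 0' -1 40
python3 goal.py -3 -18 35.5 33
python3 -m crank '0 0 0 0 0 0;0 0 0 0 0 0;0 0 0 0 0 0;0 0 0 0 0 0;0 0 0 0 0 0'
python3 goal.py -3 -18 35.5 33
python3 - <<'E'
from station import snapshot
import cv2
a=snapshot("side")["image"];b=snapshot("scene")["image"];w=snapshot("wrist")["image"]
f=lambda i,r,c,s:cv2.resize(i[r-38:r+37,c-50:c+50],(400,300),interpolation=cv2.INTER_CUBIC)
im=cv2.vconcat([cv2.hconcat([f(a,265,340,4),f(b,260,314,4)]),cv2.resize(w[50:350],(800,300))])
cv2.imwrite("pics/v3.png",im[:,:,::-1])
E
```

```text
t: 5.45
tcp_pos: [0.5239, 0.4963, 0.0354]
tool_rot: [0.405, 0.869, -0.12, 0.257]
force: [-0.2, 0.5, 2.7]
finger_gap: 0.343
gripper_force: 39.3
t 5.45 board xy -2.9 -18.0 z 35.4 F board [0.1 0.5 2.7] gap mm 29.1 grip 39.3 q [ 0.81  0.99  1.22 -0.65  1.1   0.47]
shift [-0.001 -0.002 -0.003] turn [ 0.0004 -0.0002 -0.0003]
t: 5.95
tcp_pos: [0.5239, 0.4963, 0.0353]
tool_rot: [0.405, 0.869, -0.12, 0.257]
force: [-1.6, 1.5, 2.9]
finger_gap: 0.34
gripper_force: 39.4
t 5.95 board xy -3.0 -18.0 z 35.3 F board [-0.3  2.2  2.9] gap mm 28.9 grip 39.4 q [ 0.81  0.99  1.22 -0.65  1.1   0.47]
shift [-0.002 -0.001 -0.004] turn [ 0.0004 -0.0002 -0.0002]
```

View pics/v3.png

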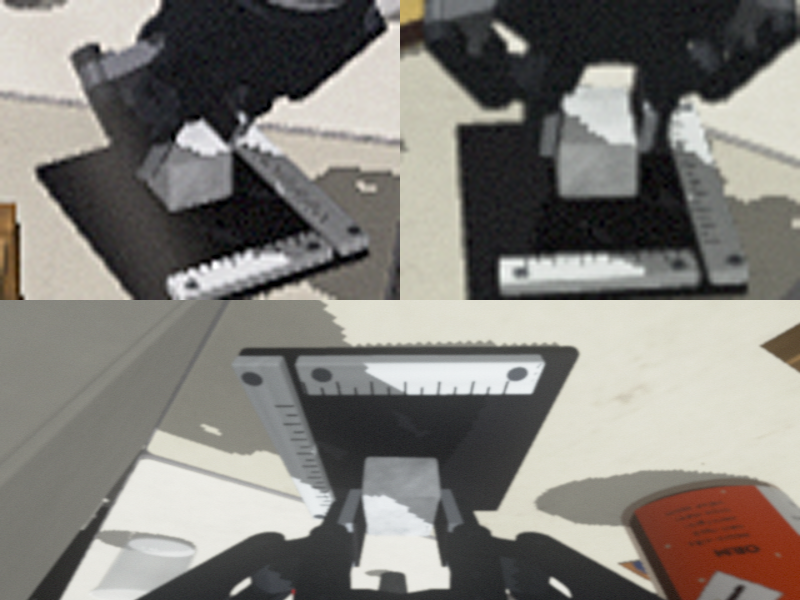

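```bash
python3 goal.py -18 24 35.3 33
```

```text
t 6.1 board xy -3.0 -18.0 z 35.3 F board [0.5 1.6 3.9] gap mm 28.8 grip 39.5 q [ 0.81  0.99  1.22 -0.65  1.1   0.47]
shift [ 0.882 -0.376 -0.572] turn [ 0.0003 -0.0002 -0.0003]
```

```bash
python3 -m crank '.088 -.0375 -.057 0 0 0; .088 -.0375 -.057 0 0 0; .088 -.0375 -.057 0 0 0; .088 -.0375 -.057 0 0 0; .088 -.0375 -.057 0 0 0'
python3 -m crank '.088 -.0375 -.057 0 0 0; .088 -.0375 -.057 0 0 0; .088 -.0375 -.057 0 0 0; .088 -.0375 -.057 0 0 0; 0 0 0 0 0 0'
python3 goal.py -18 24 35.3 33
```

```text
t: 6.6
tcp_pos: [0.5045, 0.5073, 0.0353]
tool_rot: [0.405, 0.869, -0.12, 0.258]
force: [2.3, -1.1, 3.5]
finger_gap: 0.338
gripper_force: 39.3
t: 7.1
tcp_pos: [0.4884, 0.5169, 0.0353]
tool_rot: [0.405, 0.869, -0.12, 0.257]
force: [0.9, 0.3, 6.0]
finger_gap: 0.344
gripper_force: 39.6
t 7.1 board xy -16.9 20.5 z 35.3 F board [ 0.9 -0.4  6. ] gap mm 29.2 grip 39.6 q [ 0.87  0.99  1.23 -0.64  1.12  0.51]
shift [ 0.072 -0.027 -0.047] turn [ 0.0001 -0.0003  0.0001]
```

```bash
python3 -m crank '0 -.0125 0 0 0 0; 0 -.0125 0 0 0 0; 0 -.0125 0 0 0 0; 0 -.0125 0 0 0 0; 0 0 0 0 0 0'
python3 goal.py -21 24 35.3 33
python3 -m crank '0 -.0125 0 0 0 0; 0 -.0125 0 0 0 0; 0 -.0125 0 0 0 0; 0 -.0125 0 0 0 0; 0 0 0 0 0 0'
python3 goal.py -21 24 35.3 33
```

```text
t: 7.6
tcp_pos: [0.4878, 0.5161, 0.0353]
tool_rot: [0.405, 0.869, -0.119, 0.257]
force: [2.3, 2.8, 5.2]
finger_gap: 0.342
gripper_force: 39.6
t 7.6 board xy -17.9 20.4 z 35.3 F board [3.5 0.7 5.2] gap mm 29.1 grip 39.6 q [ 0.87  0.99  1.23 -0.64  1.12  0.51]
shift [ 0.076 -0.076 -0.048] turn [ 0.0013 -0.0009 -0.0004]
t: 8.1
tcp_pos: [0.4863, 0.5145, 0.0353]
tool_rot: [0.405, 0.869, -0.119, 0.257]
force: [1.7, 2.3, 5.1]
finger_gap: 0.341
gripper_force: 39.6
t 8.1 board xy -20.1 20.1 z 35.3 F board [2.7 0.7 5.1] gap mm 29.0 grip 39.6 q [ 0.87  0.99  1.24 -0.64  1.12  0.52]
shift [ 0.082 -0.023 -0.054] turn [ 0.001  -0.0006 -0.0004]
```

```bash
python3 -m crank '0 -.0125 0 0 0 0; 0 -.0125 0 0 0 0; 0 -.0125 0 0 0 0; 0 0 0 0 0 0; 0 0 0 0 0 0'
python3 goal.py -21 24 35.3 33
python3 -m crank '0 -.0125 0 0 0 0; 0 -.0125 0 0 0 0; 0 -.0125 0 0 0 0; 0 0 0 0 0 0; 0 0 0 0 0 0'
python3 goal.py -21 24 35.3 33
```

```text
t: 8.6
tcp_pos: [0.4859, 0.5142, 0.0353]
tool_rot: [0.405, 0.869, -0.118, 0.258]
force: [3.9, 4.1, 4.3]
finger_gap: 0.342
gripper_force: 39.3
t 8.6 board xy -20.6 20.1 z 35.3 F board [5.6 0.6 4.3] gap mm 29.0 grip 39.3 q [ 0.87  0.99  1.24 -0.64  1.11  0.52]
shift [ 0.083 -0.01  -0.052] turn [ 0.0025 -0.0009 -0.0005]
t: 9.1
tcp_pos: [0.4857, 0.5141, 0.0354]
tool_rot: [0.405, 0.869, -0.117, 0.258]
force: [6.6, 4.5, 3.6]
finger_gap: 0.343
gripper_force: 38.9
t 9.1 board xy -20.8 20.2 z 35.4 F board [ 8.  -0.8  3.6] gap mm 29.2 grip 38.9 q [ 0.87  0.99  1.24 -0.64  1.11  0.52]
shift [ 0.081 -0.004 -0.051] turn [ 0.0044 -0.0013 -0.0006]
```

```bash
python3 -m crank '.0105 0 -.0068 0 0 0; .0105 0 -.0068 0 0 0; .0105 0 -.0068 0 0 0; .0105 0 -.0068 0 0 0; .0105 0 -.0068 0 0 0'
python3 goal.py -21 24 35.3 33
python3 -m crank '.0105 0 -.0068 0 0 0; .0105 0 -.0068 0 0 0; .0105 0 -.0068 0 0 0; .0105 0 -.0068 0 0 0; .0105 0 -.0068 0 0 0'
python3 goal.py -21 24 35.3 33
```

```text
t: 9.6
tcp_pos: [0.4853, 0.5144, 0.0353]
tool_rot: [0.405, 0.869, -0.118, 0.259]
force: [9.3, 0.8, 1.7]
finger_gap: 0.336
gripper_force: 39.7
t 9.6 board xy -20.9 20.7 z 35.3 F board [ 7.7 -5.4  1.7] gap mm 28.6 grip 39.7 q [ 0.87  0.99  1.24 -0.64  1.11  0.52]
shift [ 0.07  -0.001 -0.044] turn [ 0.0035  0.0007 -0.0002]
t: 10.1
tcp_pos: [0.4837, 0.5162, 0.0354]
tool_rot: [0.405, 0.869, -0.118, 0.259]
force: [9.7, 1.9, 2.1]
finger_gap: 0.336
gripper_force: 39.7
t 10.1 board xy -21.0 23.1 z 35.4 F board [ 8.6 -4.8  2.1] gap mm 28.6 grip 39.7 q [ 0.87  0.99  1.24 -0.64  1.11  0.52]
shift [ 0.021 -0.001 -0.011] turn [ 0.0035  0.0008 -0.0002]
```

```bash
python3 -m crank '.0105 0 -.0068 0 0 0; .0105 0 -.0068 0 0 0; .0105 0 -.0068 0 0 0; .0105 0 -.0068 0 0 0; .0105 0 -.0068 0 0 0'
python3 goal.py -21 24 35.3 33
python3 -m crank '.0105 0 -.0068 0 0 0; .0105 0 -.0068 0 0 0; .0105 0 -.0068 0 0 0; .0105 0 -.0068 0 0 0; .0105 0 -.0068 0 0 0'
python3 goal.py -21 24 35.3 33
```

```text
t: 10.6
tcp_pos: [0.4821, 0.5181, 0.0354]
tool_rot: [0.405, 0.869, -0.118, 0.259]
force: [9.0, 1.0, 1.1]
finger_gap: 0.338
gripper_force: 39.7
t 10.6 board xy -21.0 25.6 z 35.4 F board [ 7.5 -5.   1.1] gap mm 28.7 grip 39.7 q [ 0.88  0.99  1.24 -0.64  1.12  0.52]
shift [-0.032 -0.001  0.023] turn [ 0.0034  0.0008 -0.0002]
t: 11.1
tcp_pos: [0.4812, 0.5191, 0.0354]
tool_rot: [0.404, 0.869, -0.119, 0.26]
force: [11.8, -1.2, 1.4]
finger_gap: 0.343
gripper_force: 39.6
t 11.1 board xy -21.0 26.9 z 35.4 F board [ 8.3 -8.5  1.4] gap mm 29.1 grip 39.6 q [ 0.88  0.99  1.24 -0.64  1.12  0.53]
shift [-0.059 -0.     0.041] turn [ 0.003   0.0021 -0.    ]
```

```bash
python3 -m crank '.0136 0 .021 0 0 0; .0136 0 .021 .0015 .001 0; 0 -.0125 0 .0015 .001 0; .0105 0 -.0068 0 0 0; .0105 0 -.0068 0 0 0' -1 60
python3 goal.py -21 26.9 35.3 33
python3 -m crank '.0105 0 -.0068 0 0 0; 0 -.0125 0 0 0 0; .0105 0 -.0068 0 0 0; 0 0 0 0 0 0; 0 0 0 0 0 0'
python3 goal.py -21 26.9 35.3 33
python3 - <<'E'
from station import snapshot
import cv2
a=snapshot("side");b=snapshot("scene");w=snapshot("wrist")
import pickle;pickle.dump({"side":a,"scene":b,"wrist":w},open("d2.pkl","wb"))
a=a["image"];b=b["image"];w=w["image"]
f=lambda i,r,c:cv2.resize(i[r-30:r+30,c-40:c+40],(400,300),interpolation=cv2.INTER_CUBIC)
im=cv2.vconcat([cv2.hconcat([f(a,272,355),f(b,268,325)]),cv2.resize(w[100:300,120:520],(600,300)).copy() if 0 else cv2.resize(w[50:350],(800,300))])
cv2.imwrite("pics/v4.png",im[:,:,::-1])
E
```

```text
t: 11.6
tcp_pos: [0.4812, 0.5193, 0.0354]
tool_rot: [0.405, 0.869, -0.12, 0.259]
force: [12.8, -2.9, 5.5]
finger_gap: 0.332
gripper_force: 63.2
t 11.6 board xy -20.9 27.0 z 35.4 F board [  7.9 -10.5   5.5] gap mm 28.2 grip 63.2 q [ 0.88  0.99  1.23 -0.64  1.13  0.52]
shift [-0.001 -0.002  0.004] turn [ 0.0006  0.0018 -0.0005]
t: 12.1
tcp_pos: [0.4811, 0.5193, 0.0354]
tool_rot: [0.405, 0.868, -0.12, 0.259]
force: [15.2, -2.6, 5.5]
finger_gap: 0.335
gripper_force: 63.1
t 12.1 board xy -20.9 27.1 z 35.4 F board [ 10.  -11.8   5.5] gap mm 28.5 grip 63.1 q [ 0.88  0.99  1.23 -0.64  1.13  0.53]
shift [-0.002 -0.001  0.005] turn [ 0.0009  0.0024 -0.0007]
```

View pics/v4.png

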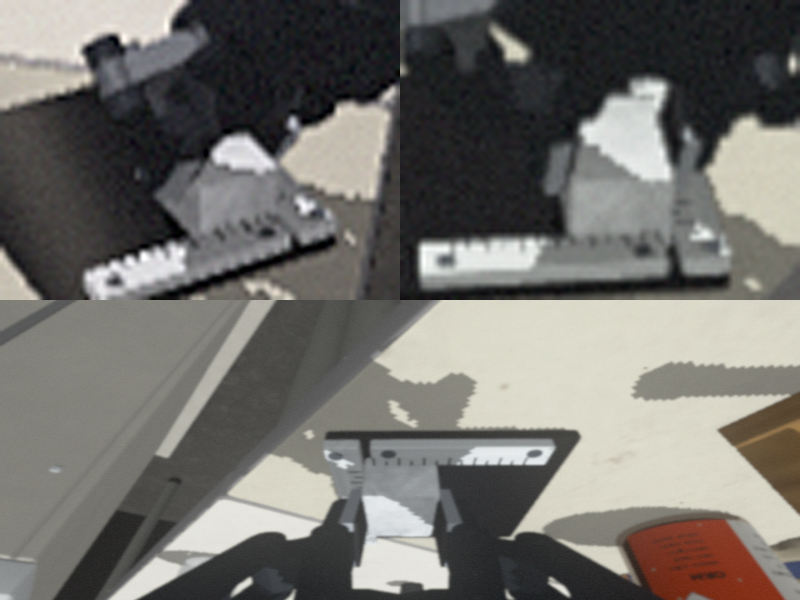

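The block sits in the corner in all three views, touching both fences. I'll check how square it is in a close wrist crop.

Run:
```python
import pickle,cv2
w=pickle.load(open("d2.pkl","rb"))["wrist"]["image"]
c=cv2.resize(w[175:295,250:410],(800,600),interpolation=cv2.INTER_CUBIC);cv2.imwrite("pics/v5.png",c[:,:,::-1])
```

```text
(no output)
```

View pics/v5.png

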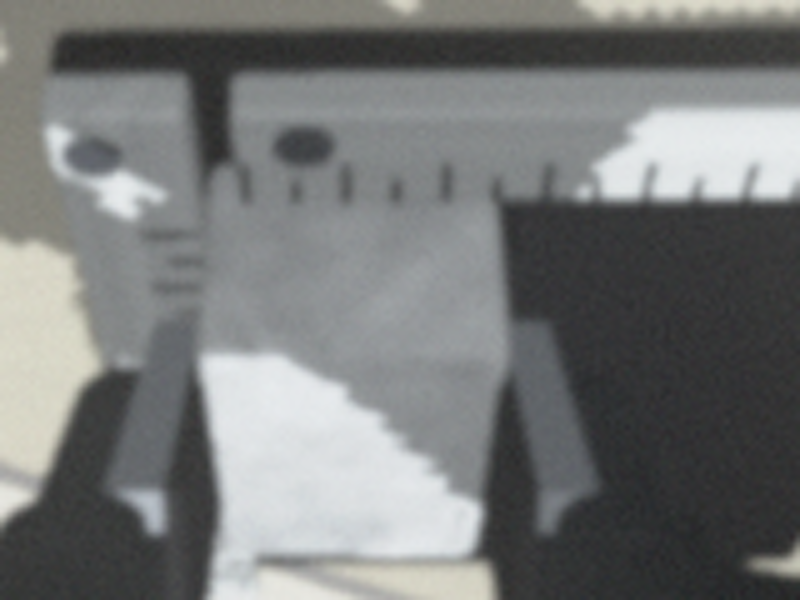

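```bash
python3 - <<'E'
import pickle,cv2,numpy as np
from h import *
v=pickle.load(open("d2.pkl","rb"))["wrist"]
g=cv2.GaussianBlur(cv2.cvtColor(v["image"],cv2.COLOR_RGB2GRAY).astype(np.float32),(0,0),.8)
gx=np.gradient(g,axis=1);gy=np.gradient(g,axis=0)
def sub(a):
    i=np.argmax(a);
    if 0<i<len(a)-1: i=i+.5*(a[i-1]-a[i+1])/(a[i-1]-2*a[i]+a[i+1]+1e-9)
    return i
def fit(pts,z,name):
    X=ray(v,np.array(pts),z)[:,:2]*1000
    for _ in range(2):
        l=cv2.fitLine(X.astype(np.float32),cv2.DIST_HUBER,0,.01,.01).ravel();r=(X-l[2:])@[-l[1],l[0]];X=X[abs(r)<max(.3,2*r.std())]
    print(name,len(X),"ang",round(np.degrees(np.arctan2(l[1],l[0]))%180,2),"pt",l[2:].round(1),"res",r.std().round(2))
R=lambda y:int(175+y/5); C=lambda x:int(250+x/5)
fit([(x,R(203)-4+sub(abs(gy[R(203)-4:R(203)+5,x]))) for x in range(C(520),C(690))],.012,"short inner")
fit([(x,R(40)+sub(gy[R(40):R(40)+10,x])) for x in list(range(C(255),C(600)))],.012,"short outer top")
fit([(C(495)-4+sub(-gx[y,C(495)-4:C(495)+6]),y) for y in range(R(390),R(490))],.030,"block right")
fit([(C(210)-5+sub(gx[y,C(210)-5:C(210)+6]),y) for y in range(R(370),R(530))],.030,"block left")
fit([(x,R(553)-4+sub(abs(gy[R(553)-4:R(553)+5,x]))) for x in range(C(265),C(465))],.030,"block back")
fit([(x,R(360)-4+sub(abs(gy[R(360)-4:R(360)+5,x]))) for x in range(C(212),C(275))],.030,"block front L")
fit([(C(200)-4+sub(abs(gx[y,C(200)-4:C(200)+5])),y) for y in range(R(75),R(150))],.012,"long inner")
E
python3 -c "
from station import telemetry;s=telemetry.sense();print(s['ft_torque'],s['force'])"
```

```text
short inner 34 ang 39.83 pt [490.7 547.3] res 0.11
short outer top 69 ang 40.4 pt [463.7 550.4] res 0.07
block right 20 ang 130.32 pt [491.7 528.4] res 0.02
block left 29 ang 129.78 pt [470.4 509.1] res 0.05
block back 34 ang 38.48 pt [502.6 497.9] res 0.32
block front L 13 ang 38.77 pt [463.  524.4] res 0.06
long inner 15 ang 130.04 pt [450.9 531.6] res 0.06
[-0.48977676 -2.23813287  0.97573693] [14.74110249 -3.56165972  5.24765076]
```

The fitted lines put the block within about 0.3° of the board. Its front face lies on the short-fence line and its side on the long-fence line. One last push on each axis, then I'll settle and recheck.

```bash
python3 -m crank '0 -.0125 0 .0005 .001 0; .0105 0 -.0068 .0004 .001 0; 0 -.0125 0 0 0 0; .0136 0 .021 0 0 0; 0 -.0125 0 0 0 0'
python3 -m crank '0 0 0 0 0 0;0 0 0 0 0 0;0 0 0 0 0 0;0 0 0 0 0 0;0 0 0 0 0 0'
python3 goal.py -21 27 35.3 33
```

```text
t: 12.75
tcp_pos: [0.481, 0.5192, 0.0354]
tool_rot: [0.405, 0.869, -0.119, 0.259]
force: [17.3, -3.2, 6.4]
finger_gap: 0.333
gripper_force: 63.1
t: 13.25
tcp_pos: [0.4811, 0.5193, 0.0354]
tool_rot: [0.406, 0.869, -0.119, 0.259]
force: [16.8, -3.2, 7.3]
finger_gap: 0.331
gripper_force: 63.1
t 13.25 board xy -21.0 27.1 z 35.4 F board [ 10.8 -13.3   7.3] gap mm 28.1 grip 63.1 q [ 0.88  0.99  1.23 -0.64  1.12  0.53]
shift [-0.001  0.     0.004] turn [ 0.0018  0.001  -0.0011]
```

Steady: about 11 N on the long fence, 13 N on the short one and 7 N downward, with no movement under the extra push. Handing in.

```bash
python3 -c "
from station import manip;print(manip.sign_off())"
```

```text
the job is handed in; nothing more can be done
None
```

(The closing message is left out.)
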